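Lock the grinding jig with the flat driver

ROBOT

A 6-joint arm with a two-finger parallel gripper is mounted at the origin on the work surface. World frame = base frame: x ahead of the robot, y to its left, z up, the work surface at z = 0. Lengths are in mm, angles in rad, forces in N, time in s.
With the tool pointing down it reaches from about 350 to 775 mm from the base axis. Payload 7.3 kg.
Tool frame: the origin (TCP) lies at the very end of the fingers, on their centre line; the grasp point (between the pads) lies 19 mm behind it; z points along the fingers, y is the line along which they close (so a half turn about z gives the same grasp; the last joint's range is limited). The gripper opens to 92 mm and grips with 3 to 60 N. Pads are 19 mm wide; open, the fingers measure 130 mm over their backs; the gripper's body (75 mm by 190 mm) begins 47 mm behind the grasp point.
Start: joints at [1.054, 0.342, 1.524, -0, 1.275, -0.146], TCP at [190.227, 489.345, 226.741] pointing down, gripper open.
Joint ranges: [-2.53, 2.53], [-0.77, 2.02], [0.04, 2.7], [-1, 4.14], [0.28, 2.66], [-3.11, 3.11]. Speed limits (rad/s): [2.57, 2.57, 3.14, 3.14, 3.14, 3.14].

INTERFACE

Orientations are given as [roll, pitch, yaw] about the fixed x, y, z axes, in that order (R = Rz(yaw) Ry(pitch) Rx(roll)).
In Python, from plant import get_obs, vision, workorder gives the robot as it stands.
- The arm moves only by the shell command python3 -m pendant 'ROWS' [OPENING]. ROWS is a JSON object of lists of equal length, an entry for each row: "dp": the shift along the tool's x, y, z in m, a list of three; "rotation": the turn, a rotation vector about the tool's x, y, z in rad, a list of three. A call has 1 to 8 rows; each row is the pose to reach, as a shift and turn from the pose commanded when the call began, along the tool's axes at that moment; what a row does not reach only later rows make up. A row lasts 1/8 s, in which the tool goes at most 62.5 mm and 10.7 degrees, less where a joint would pass 70% of its speed; a pose out of reach is approached as far as the arm can. A call with a gripper value outside its range is refused whole. OPENING is the finger opening in m, from 0 to 0.0918, set as the call begins (- or left out, the last holds). The fingers move at their own pace and stop on an object; the grip force is fixed at half the most. Time passes only in rows, so rows that repeat a pose let the fingers close. It gives the time, the measured TCP pose, the force, the opening and the grip force at its end, in the units of the state.
- get_obs(): the state, without advancing time (a new reading comes with each control period).
- vision.capture(name): name is "scene" or "top" or "wrist"; returns a dict with "pixels" (480x640x3 uint8, red, green, blue), "vfov" (degrees; the focal length in pixels is half the picture's height over the tangent of half this angle, whatever the lens; pixels are square), "cx", "cy" (the principal point, pixels), "pose" (4x4, takes a point from camera to world coordinates); the wrist camera has in their place "T_tool_cam" (4x4, takes a point from camera to tool coordinates, whose origin is the TCP and whose axes are the flange's). Camera axes: x right, y up, looking along -z (the intrinsics and any distortion apply to the point x, -y, -z); pixel columns grow to the right and rows downward; lengths in mm; the calibration is good to about 2 mm. A picture is of the moment at which its call begins: read the wrist's pose just before it. There is no depth.
- workorder.close_job(): hands the job in; it is judged then, once.
The state is a dict: "time": time; "joint_positions": joint angles; "dq": joint speeds; "tau": joint torques, N m; "tool_pos": TCP position; "tcp_rot": TCP orientation; "contact_force": force on the tool from outside, world axes, zero at the start; "moment": the same for the moment, N m; "grip_width": finger opening in mm; "finger_force": force on a finger pad.
Only numpy, scipy, OpenCV 4.12 (cv2) and the standard library are available. Lean on these libraries where they do the work, as an engineer would, in place of code of your own. Each camera call takes 0.05 s, during which the arm holds its last target. There are 200 camera calls.

TASK

Take the flat-bladed driver with the paddle-shaped wooden handle out of the tool stand, seat its blade in the slot of the large slotted lock screw on the blade-grinding jig, and turn the screw clockwise (seen from above) until it is fully home against its stop, keeping the blade in the slot as you turn. Then put the driver back, hanging upright in the same hole of the stand.

Things in the scene. Friction and masses are not known exactly. Their poses are not given: they have to be found in the camera images.
- driver: Flat driver, dark wooden paddle handle, hanging upright in one of 3 holes (85 mm apart) of a green stand 90 mm high, among two round-handled tools. Origin: on its axis, underside of the collar (48 mm across, 6 thick) that rests on the stand. z up, x along the width of handle and blade (half turn alike). Handle 44 mm wide (x), 22 thick (y), 6 to 56 mm above the origin. About 0.16 kg.
- driver_tip (a point): Middle of the blade's end, 72 mm below driver, same axes. Blade 24 mm wide (x), 4 thick, on a 12 mm shaft; lift 80 mm to clear the stand, 140 to pass over its neighbours, which stand 52 mm above it. A cone under the collar (33 mm across, 12 mm at 18 mm below) centres the driver in its 36 mm hole if lowered within about 5 mm of the middle.
- slot (a point): Middle of the slot's floor in the lock screw: round steel head 48 mm across, top 64 mm above the table, on the steel jig (base 150 x 170 mm), 76 mm from a hex-headed bolt of similar size. x along the slot (half turn alike), z up; turns with the screw. The slot crosses the whole head, open at both ends, 12 mm deep: 7 mm wide in the lower 6 mm, flaring to 18 mm at the top.
- lock_screw (a joint): Turn of the lock screw in rad, growing clockwise seen from above. Begins at 0.5 to 0.95; hard stop, fully home, at 1.571, where the slot lines up with two white ticks on the jig. Stays where left; needs about 0.12 N m. The blade has about 0.13 rad of play in the slot either way.
Mind the look-alikes: they are no part of the job. What is shaped like the driver but orange or yellow is not meant.

How it is judged:
By the outcome, as a careful person would: the job done as asked, in the order asked, and still so for the second after the job is handed in, with the robot touching nothing.
It also fails if it takes over 64 s, if anything falls off the work surface, if the arm or the gripper's body presses on something with over 40 N, if the wrist force passes 120 N, or if a joint passes its speed limit or range.

## Working session

There is one attempt and no reset: what is moved stays moved. The work goes in short steps, Python scripts to look and compute and a shell command to move; the robot and the scene stay as the last step left them, time stands still between calls to the robot, and variables do not carry over. Pictures are saved under pics/ and viewed, at most 10 in all, crops included, and the job is handed in when it is done.

```bash
ls; mkdir -p pics; cat > h.py <<'E'
import numpy as np, cv2
from plant import get_obs, vision, workorder
from scipy.spatial.transform import Rotation as R
def cap(n,f=None):
    o=get_obs(); d=vision.capture(n)
    if 'T_tool_cam' in d:
        T=np.eye(4); T[:3,:3]=R.from_euler('xyz',o['tcp_rot']).as_matrix(); T[:3,3]=o['tool_pos']
        d['pose']=T@np.array(d['T_tool_cam'])
    if f: cv2.imwrite('pics/'+f,np.array(d['pixels'])[:,:,::-1])
    return d
def ray(d,u,v):
    f=240/np.tan(np.radians(d['vfov'])/2)
    P=np.array(d['pose']); r=P[:3,:3]@np.array([(u-d['cx'])/f,-(v-d['cy'])/f,-1.]); return P[:3,3],r
def onz(d,u,v,z):
    c,r=ray(d,u,v); return c+r*(z-c[2])/r[2]
def proj(d,p):
    f=240/np.tan(np.radians(d['vfov'])/2)
    P=np.linalg.inv(np.array(d['pose'])); q=P[:3,:3]@np.array(p)+P[:3,3]
    return np.array([d['cx']-f*q[0]/q[2], d['cy']+f*q[1]/q[2]])
def tri(*obs):
    A=np.zeros((3,3));b=np.zeros(3)
    for d,u,v in obs:
        c,r=ray(d,u,v); r=r/np.linalg.norm(r); M=np.eye(3)-np.outer(r,r); A+=M;b+=M@c
    return np.linalg.solve(A,b)
E
python3 - <<'E'
from h import *
o=get_obs();print(o)
for n in ['scene','top','wrist']:
    d=cap(n,n+'0.png'); print(n,{k:(np.round(v,3).tolist() if not isinstance(v,str) else v) for k,v in d.items() if k!='pixels'})
E
```

```text
pics
{'time': 0.0, 'joint_positions': array([ 1.05401829e+00,  3.42714934e-01,  1.52502285e+00,  1.90549092e-06,
        1.27541456e+00, -1.46016419e-01]), 'dq': array([-7.24767182e-04,  1.32024800e-03,  5.58535966e-04,  1.98645190e-05,
       -2.22148731e-03, -1.34320558e-03]), 'tau': array([-3.35123359e-04, -4.31235337e+01, -2.44226933e+01,  7.17120920e-02,
        5.55522332e-02, -2.20040265e-04]), 'tool_pos': array([190.00020521, 488.96737399, 226.04698184]), 'tcp_rot': array([-3.14004983e+00, -2.28734655e-04,  2.77083031e+00]), 'contact_force': array([ 0.18644414, -0.45546071,  0.02850029]), 'moment': array([ 0.02565535, -0.03205008, -0.02981801]), 'finger_force': 0.0, 'grip_width': 91.78841419863892}
scene {'vfov': 55.867, 'cx': 324.933, 'cy': 238.095, 'pose': [[0.058, -0.627, 0.777, 1162.986], [0.998, 0.043, -0.039, 62.513], [-0.009, 0.778, 0.629, 573.853], [0.0, 0.0, 0.0, 1.0]]}
top {'vfov': 47.366, 'cx': 319.314, 'cy': 253.602, 'pose': [[0.019, 0.994, -0.104, 454.403], [-1.0, 0.017, -0.02, 84.144], [-0.018, 0.104, 0.994, 1170.565], [0.0, 0.0, 0.0, 1.0]]}
wrist {'vfov': 69.648, 'cx': 325.379, 'cy': 247.654, 'T_tool_cam': [[0.0, 0.951, 0.309, 84.843], [1.0, 0.0, -0.001, -0.065], [-0.001, 0.309, -0.951, -157.638], [0.0, 0.0, 0.0, 1.0]], 'pose': [[0.362, -0.887, -0.288, 111.029], [0.932, 0.344, 0.112, 519.895], [-0.001, -0.309, 0.951, 383.777], [0.0, 0.0, 0.0, 1.0]]}
```

View pics/scene0.png

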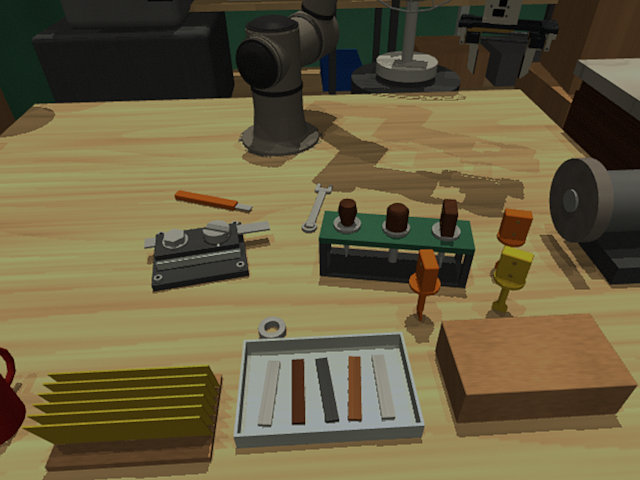

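View pics/top0.png

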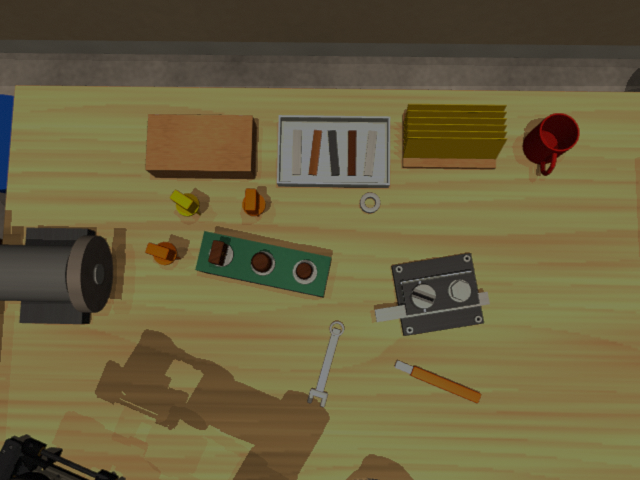

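Scene picture: three dark-handled tools stand in the green stand at (347,212), (397,217) and (449,217). Orange look-alikes are at (427,270) and (516,225), a yellow one at (513,268). Jig: hex bolt at (174,238), slotted screw at (217,233). Top picture: the same three tools are at (304,271), (262,262) and (217,252). Look-alikes are at (254,202), (165,252) and (184,203), the screw at (423,296), the bolt at (459,291). I choose the dark flat-handled one at scene (449,217) / top (217,252).

```bash
python3 - <<'E'
from h import *
s=cap('scene');t=cap('top')
a=cv2.resize(s['pixels'][185:290,400:500],(400,420),interpolation=cv2.INTER_CUBIC)
b=cv2.resize(t['pixels'][205:310,190:290],(400,420),interpolation=cv2.INTER_CUBIC)
cv2.imwrite('pics/crop1.png',np.hstack([a,b])[:,:,::-1])
print(tri((s,449,203),(t,217,246)),tri((s,447,236),(t,220,254)),tri((s,217,229),(t,423,296)))
print(onz(t,423,296,64),onz(t,459,291,64))
for z in (90,): print([onz(t,*p,z) for p in [(220,254),(262,263),(304,271)]])
# corners of stand top in both
print([onz(t,*p,90) for p in [(203,233),(331,258),(324,296),(197,270)]])
print([onz(s,*p,90) for p in [(322,213),(470,218),(473,248),(319,243)]])
E
```

```text
[570.97656412 294.98705157 156.43678561] [563.74955109 304.86613129  81.67717402] [ 487.75044576 -104.28158447   60.16164169]
[ 487.67514506 -103.97385985   64.        ] [ 499.02327886 -176.10109317   64.        ]
[array([562.97370041, 303.43822894,  90.        ]), array([546.43092501, 219.0697343 ,  90.        ]), array([531.9741472 , 135.26610329,  90.        ])]
[array([604.63036006, 339.17065185,  90.        ]), array([558.74690246,  82.24643669,  90.        ]), array([483.33033167,  94.78126728,  90.        ]), array([530.23800768, 348.09734356,  90.        ])]
[array([492.14884452,  91.56370166,  90.        ]), array([525.99637558, 355.14085242,  90.        ]), array([607.96264782, 334.66181437,  90.        ]), array([577.64868558,  82.01383246,  90.        ])]
```

View pics/crop1.png

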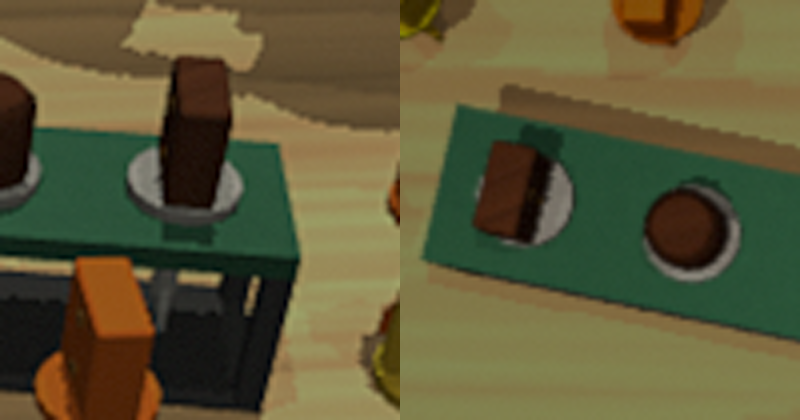

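The crop shows a dark brown flat (rectangular) handle on a grey collar. Its wide faces run nearly along world x, and the orange look-alike sits well in front, so the choice holds. Next I go above it for a wrist view.

```bash
cat >> h.py <<'E'
def go(p,yaw):
    "dp (m) and rotvec (tool axes) from measured pose to a tool-down pose"
    o=get_obs(); M=R.from_euler('xyz',o['tcp_rot']); G=R.from_euler('xyz',[np.pi,0,yaw])
    dp=M.inv().apply(np.array(p)-o['tool_pos'])/1000; rv=(M.inv()*G).as_rotvec()
    print('pos',o['tool_pos'].round(1),'rot',o['tcp_rot'].round(4),'dp',dp.round(4),'rv',rv.round(4),'t',o['time'])
E
python3 -c "
from h import *
go([564,304,290],3.0)"
```

```text
pos [190.1 489.2 226.4] rot [-3.1409e+00 -1.0000e-04  2.7708e+00] dp [-0.4156 -0.0372 -0.0636] rv [-7.000e-04 -2.000e-04 -2.292e-01] t 0.25
```

```bash
python3 -m pendant '{"dp":[[-0.05,-0.005,-0.03],[-0.11,-0.01,-0.06],[-0.17,-0.015,-0.063],[-0.23,-0.02,-0.063],[-0.29,-0.026,-0.063],[-0.35,-0.031,-0.063],[-0.4,-0.036,-0.063],[-0.415,-0.037,-0.063]],"rotation":[[0,0,-0.03],[0,0,-0.06],[0,0,-0.09],[0,0,-0.12],[0,0,-0.15],[0,0,-0.19],[0,0,-0.22],[0,0,-0.229]]}'
python3 - <<'E'
from h import *
d=cap('wrist','w1.png'); go([564,304,290],3.0)
E
```

```text
time: 1.25
tool_pos: [565.8, 302.4, 288.6]
tcp_rot: [-3.141, -0.001, 2.997]
contact_force: [-0.3, 0.8, -0.1]
grip_width: 92.1
finger_force: 0.0
pos [566.  302.4 288.6] rot [-3.1406e+00 -5.0000e-04  2.9972e+00] dp [ 0.0022  0.0013 -0.0014] rv [-0.0009 -0.0005 -0.0028] t 1.3
```

View pics/w1.png

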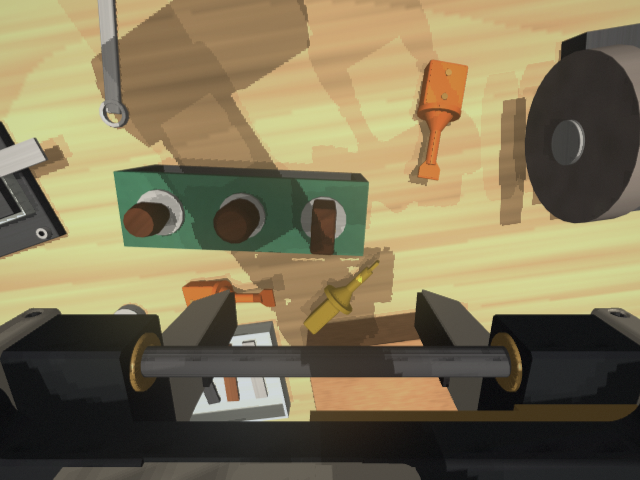

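Wrist view: the paddle handle is at about (322,225) on its collar, with round-handled neighbours at (238,218) and (150,215). The gripper is well aligned. Now a mask measurement from here.

```bash
python3 - <<'E'
from h import *
d=cap('wrist'); im=d['pixels'].astype(int)
c=im[170:270,280:370].astype(np.uint8)
cv2.imwrite('pics/c2.png',cv2.resize(c,(540,600),interpolation=cv2.INTER_CUBIC)[:,:,::-1])
r,g,b=im[...,0],im[...,1],im[...,2]
m=((r-g>15)&(r<130)).astype(np.uint8); m[:170]=0;m[262:]=0;m[:,:295]=0;m[:,350:]=0
k=((abs(r-g)<15)&(abs(r-b)<20)&(r>110)).astype(np.uint8);k[:170]=0;k[262:]=0;k[:,:290]=0;k[:,355:]=0
for q in (m,k):
    cs,_=cv2.findContours(q,0,1); q=max(cs,key=cv2.contourArea); print(cv2.boundingRect(q),cv2.minAreaRect(q))
print('pred', [proj(d,p).round(1) for p in [(564,304,90),(564,304,96),(564,304,146)]])
t=cap('top')['pixels'].astype(int)[235:275,200:245]
E
```

```text
(312, 207, 24, 48) ((323.7056579589844, 230.57933044433594), (21.4883975982666, 46.8563232421875), 2.6630005836486816)
(310, 196, 36, 42) ((331.6459655761719, 212.07566833496094), (44.99513244628906, 23.894474029541016), 53.97262954711914)
pred [array([326.5, 217.8]), array([326.5, 219.1]), array([326.6, 231.9])]
```

View pics/c2.png

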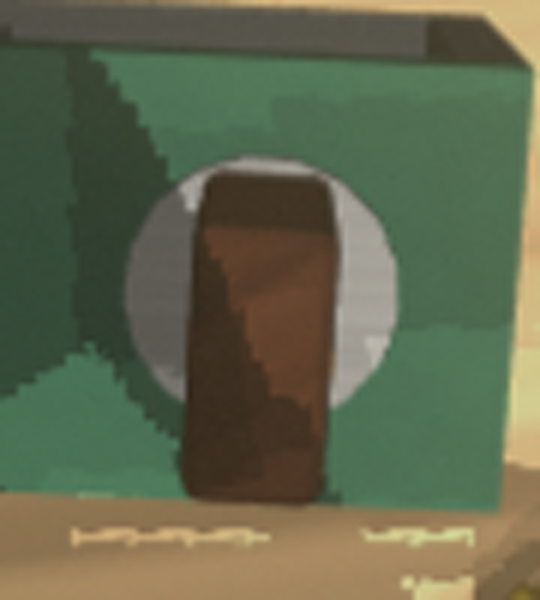

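```bash
python3 - <<'E'
from h import *
w=cap('wrist');t=cap('top')
s=cap('scene')
# scene top-face corners from crop1 left (x4, offset 400,185)
st=((448.0+449.0)/2+2,204)
p=tri((w,323.5,230.8),(t,216.4,252.5)); print('top centre',p, 'check scene',proj(s,p))
z=146
c=[onz(w,*q,z) for q in [(313.3,208),(336.3,209.2),(334.2,253.3),(310.3,252.8)]]
print(np.round(c,1), np.mean(c,0))
for a,b in ((0,3),(1,2)): v=c[b]-c[a]; print(np.arctan2(v[1],v[0]),np.linalg.norm(v))
for a,b in ((0,1),(3,2)): v=c[b]-c[a]; print(np.arctan2(v[1],v[0])-np.pi/2,np.linalg.norm(v))
print('collar', onz(w,323.6,195.8,96)+[0,0,0], onz(w,300.8,219,96),onz(w,346.3,219,96), 'top', onz(t,216.4,252.5,146))
E
```

```text
top centre [562.44361878 302.47731528 132.66676204] check scene [450.45526316 211.64345009]
[[538.  297.7 146. ]
 [541.9 317.7 146. ]
 [582.6 310.4 146. ]
 [578.9 288.6 146. ]] [560.35223702 303.60774074 146.        ]
-0.21916284139833184 41.95501528617714
-0.17962021120336658 41.27358325567986
-0.19547726224203954 20.372919117698927
-0.16484097454788915 22.031343233884463
collar [536.73815911 306.91592583  96.        ] [557.32727783 279.94081026  96.        ] [564.06305383 326.83896862  96.        ] top [560.07979555 299.00657098 146.        ]
```

```bash
python3 - <<'E'
from h import *
w=cap('wrist');t=cap('top');s=cap('scene')
print(tri((w,323.5,230.8),(s,450.5,203.5)), tri((w,323.5,230.8),(s,450.5,203.5),(t,216.4,252.5)))
print('collar', tri((w,323.5,218.5),(s,446,231)), onz(w,323.5,218.5,96))
go([561,303,200],2.95); go([561,303,112],2.95)
E
```

```text
[558.73183162 303.1061204  146.26245265] [559.46704161 301.67050447 146.05775898]
collar [560.68925539 303.33414519  90.17540109] [559.69222067 304.49130788  96.        ]
pos [562.7 305.4 290.3] rot [3.1411e+00 5.0000e-04 3.0013e+00] dp [ 0.0014 -0.0027  0.0903] rv [0.0005 0.0005 0.0513] t 1.7
pos [562.7 305.4 290.3] rot [3.1411e+00 5.0000e-04 3.0013e+00] dp [ 0.0014 -0.0027  0.1783] rv [0.0005 0.0005 0.0513] t 1.7
```

```bash
python3 - <<'E'
from h import *
for i in range(4):
    d=cap('wrist'); im=d['pixels'].astype(int); r,g,b=im[...,0],im[...,1],im[...,2]
    m=((r-g>15)&(r<130)).astype(np.uint8); m[:170]=0;m[262:]=0;m[:,:295]=0;m[:,350:]=0
    cs,_=cv2.findContours(m,0,1); q=max(cs,key=cv2.contourArea); print(cv2.boundingRect(q),np.round(cv2.minAreaRect(q)[0],1),get_obs()['tool_pos'].round(2))
go([561,303,200],2.95)
E
```

```text
(308, 211, 25, 47) [320.7 234.1] [562.84 305.23 290.21]
(308, 211, 25, 47) [321.1 234.1] [563.03 305.08 290.14]
(308, 210, 25, 48) [320.8 233.8] [563.17 304.91 290.03]
(308, 210, 25, 48) [320.9 233.7] [563.3  304.79 289.96]
pos [563.3 304.8 290. ] rot [3.1414e+00 2.0000e-04 3.0003e+00] dp [ 0.002  -0.0021  0.09  ] rv [0.0002 0.0002 0.0503] t 1.9
```

```bash
python3 - <<'E'
from h import *
go([562.5,301.5,105],2.95)
E
python3 -m pendant '{"dp":[[0,-0.003,0.03],[0,-0.003,0.08],[0,-0.003,0.11],[0,-0.003,0.11]],"rotation":[[0,0,0.025],[0,0,0.05],[0,0,0.05],[0,0,0.05]]}' 0.06
python3 - <<'E'
from h import *
d=cap('wrist','w3.png'); go([562.5,301.5,105],2.95)
E
```

```text
pos [563.3 304.8 290. ] rot [3.1414e+00 2.0000e-04 3.0003e+00] dp [ 0.0004 -0.0034  0.185 ] rv [0.0002 0.0002 0.0503] t 1.9
time: 2.4
tool_pos: [561.8, 301.0, 177.3]
tcp_rot: [-3.139, -0.005, 2.95]
contact_force: [0.1, -0.6, 0.7]
grip_width: 60.7
finger_force: 0.0
pos [563.  301.5 179.6] rot [-3.1410e+00 -1.0000e-03  2.9499e+00] dp [ 0.0004 -0.      0.0746] rv [-0.0006 -0.001  -0.0001] t 2.45
```

View pics/w3.png

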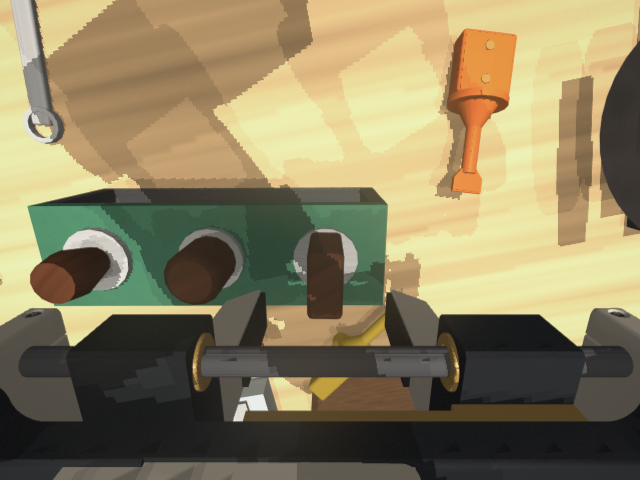

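The handle (325,275) is centred between the finger tips (265 and 388) and square to them. Descend and grip.

```bash
python3 -m pendant '{"dp":[[0,0,0.025],[0,0,0.055],[0,0,0.074],[0,0,0.074],[0,0,0.074]],"rotation":[[0,0,0],[0,0,0],[0,0,0],[0,0,0],[0,0,0]]}'
python3 -m pendant '{"dp":[[0,0,0],[0,0,0],[0,0,0],[0,0,0],[0,0,0],[0,0,0]],"rotation":[[0,0,0],[0,0,0],[0,0,0],[0,0,0],[0,0,0],[0,0,0]]}' 0.01
python3 -c "
from h import *
go([562.5,301.5,255],2.95)"
```

```text
time: 3.08
tool_pos: [564.4, 302.0, 108.0]
tcp_rot: [3.14, 0.003, 2.95]
contact_force: [0.5, 0.4, 0.6]
grip_width: 60.1
finger_force: 0.0
time: 3.82
tool_pos: [563.2, 301.4, 105.8]
tcp_rot: [-3.142, 0.0, 2.95]
contact_force: [-0.4, -0.8, 1.4]
grip_width: 22.1
finger_force: 30.0
pos [563.2 301.4 105.8] rot [-3.1415  0.      2.9498] dp [ 7.000e-04 -1.000e-04 -1.492e-01] rv [-0.0001  0.     -0.0002] t 3.825
```

```bash
python3 -m pendant '{"dp":[[0,0,-0.02],[0,0,-0.06],[0,0,-0.1],[0,0,-0.14],[0,0,-0.152],[0,0,-0.152]],"rotation":[[0,0,0],[0,0,0],[0,0,0],[0,0,0],[0,0,0],[0,0,0]]}'
python3 -c "
from h import *
go([514,68,258],2.0);go([465,-165,258],1.2)"
```

```text
time: 4.58
tool_pos: [563.1, 301.5, 257.2]
tcp_rot: [3.142, -0.0, 2.95]
contact_force: [0.1, -0.2, -1.6]
grip_width: 21.9
finger_force: 30.0
pos [563.1 301.5 257.2] rot [ 3.1415e+00 -1.0000e-04  2.9498e+00] dp [ 0.0037 -0.2386 -0.0008] rv [ 0.000e+00 -1.000e-04  9.498e-01] t 4.575
pos [563.1 301.5 257.2] rot [ 3.1415e+00 -1.0000e-04  2.9498e+00] dp [ 0.0074 -0.4767 -0.0008] rv [-0.0000e+00 -2.0000e-04  1.7498e+00] t 4.575
```

```bash
python3 -m pendant '{"dp":[[0,-0.02,0],[0.001,-0.06,0],[0.002,-0.105,0],[0.002,-0.15,0],[0.003,-0.195,0],[0.004,-0.24,0],[0.005,-0.285,0],[0.005,-0.33,0]],"rotation":[[0,0,0.1],[0,0,0.25],[0,0,0.4],[0,0,0.55],[0,0,0.7],[0,0,0.85],[0,0,1.0],[0,0,1.15]]}'
python3 -c "
from h import *
go([465,-165,258],1.2)"
```

```text
time: 5.58
tool_pos: [493.9, -22.6, 255.4]
tcp_rot: [-3.138, -0.002, 1.795]
contact_force: [0.8, -0.3, -1.5]
grip_width: 21.6
finger_force: 30.0
pos [493.9 -22.6 255.4] rot [-3.1380e+00 -1.7000e-03  1.7949e+00] dp [-0.1324 -0.0598 -0.0026] rv [-0.004  -0.0006  0.5949] t 5.575
```

```bash
python3 -m pendant '{"dp":[[-0.04,-0.018,0],[-0.08,-0.036,0],[-0.11,-0.05,0],[-0.13,-0.059,0],[-0.13,-0.059,0],[-0.13,-0.059,0],[-0.13,-0.059,0],[-0.13,-0.059,0]],"rotation":[[0,0,0.15],[0,0,0.3],[0,0,0.45],[0,0,0.59],[0,0,0.59],[0,0,0.59],[0,0,0.59],[0,0,0.59]]}'
python3 - <<'E'
from h import *
d=cap('wrist','w4.png'); go([465,-165,258],1.2); print(proj(d,[488,-104,64]))
E
```

```text
time: 6.58
tool_pos: [467.6, -160.8, 257.6]
tcp_rot: [-3.141, -0.0, 1.212]
contact_force: [0.0, -0.0, -2.0]
grip_width: 22.1
finger_force: 30.0
pos [ 467.6 -160.9  257.7] rot [ 3.1416e+00 -2.0000e-04  1.2112e+00] dp [-0.0047 -0.0009 -0.0003] rv [ 0.     -0.0002  0.0112] t 6.625
[325.25168914 161.10885334]
```

View pics/w4.png

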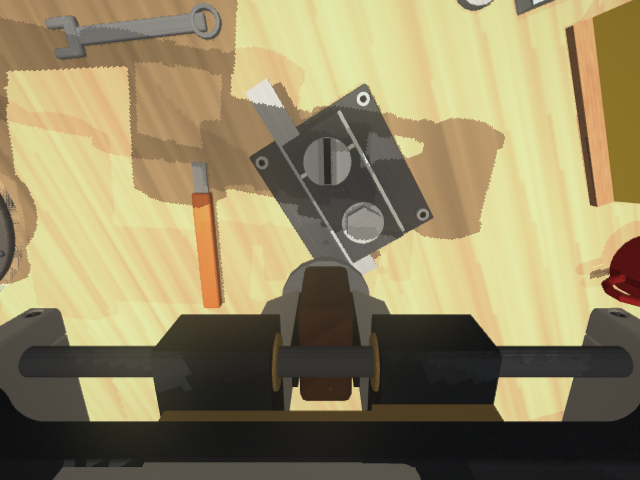

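Wrist view: screw head at about (327,160) with its slot nearly vertical in the picture, hex bolt at (363,222), ticks at about (304,176) and (352,148). The held driver is square in the fingers at (327,320). Now I measure the head and slot by masks.

```bash
cat > m.py <<'E'
from h import *
def screw(name,c,rad):
    d=cap(name); im=d['pixels']; g=cv2.cvtColor(im,cv2.COLOR_RGB2GRAY)
    x0,y0=int(c[0]-rad),int(c[1]-rad); k=4
    s=cv2.resize(g[y0:y0+2*rad,x0:x0+2*rad],None,fx=k,fy=k,interpolation=cv2.INTER_CUBIC)
    th,b=cv2.threshold(cv2.GaussianBlur(s,(5,5),0),0,255,cv2.THRESH_OTSU)
    cs,_=cv2.findContours(b,cv2.RETR_EXTERNAL,1)
    cs=[q for q in cs if cv2.contourArea(q)>60*k]
    allp=np.vstack(cs); h=cv2.convexHull(allp); e=cv2.fitEllipse(h)
    cvt=lambda p:((p[0]+.5)/k-.5+x0,(p[1]+.5)/k-.5+y0)
    print(name,'th',th,'parts',[cv2.contourArea(q)/k/k for q in cs],'ellipse',np.round(cvt(e[0]),2),np.round(np.array(e[1])/k,1))
    m=np.zeros_like(b); cv2.ellipse(m,(e[0],(e[1][0]*.86,e[1][1]*.86),e[2]),255,-1)
    dk=((b==0)&(m>0)).astype(np.uint8); n,l,st,ce=cv2.connectedComponentsWithStats(dk); i=1+np.argmax(st[1:,4])
    pts=np.argwhere(l==i)[:,::-1].astype(np.float32); r=cv2.minAreaRect(pts)
    vx,vy,_,_=cv2.fitLine(pts,cv2.DIST_L2,0,.01,.01).ravel()
    c2=cvt(pts.mean(0)); L=8
    a=onz(d,c2[0]-vx*L,c2[1]-vy*L,64); bb=onz(d,c2[0]+vx*L,c2[1]+vy*L,64); v=bb-a
    print(' slot px',np.round(c2,2),'wh',np.round(np.array(r[1])/k,1),'world',onz(d,*c2,64).round(1),'ang',(np.arctan2(v[1],v[0])%np.pi).round(4),'head world',onz(d,*cvt(e[0]),64).round(1))
    return d,cvt(e[0]),s
E
python3 - <<'E'
from m import *
go([465,-165,258],1.2)
w,cw,s1=screw('wrist',(327,160),27); t,ct,s2=screw('top',(423,296),15)
print(tri((w,*cw),(t,*ct)))
P=[onz(w,*p,52) for p in [(304,176),(355,146)]]; v=P[1]-P[0]; print('tick ang rough',np.arctan2(v[1],v[0]))
cv2.imwrite('pics/c5.png',np.hstack([cv2.resize(s1,(400,400)),cv2.resize(s2,(400,400))]))
E
```

```text
pos [ 467.6 -160.9  257.7] rot [ 3.1416e+00 -2.0000e-04  1.2112e+00] dp [-0.0047 -0.0009 -0.0003] rv [ 0.     -0.0002  0.0112] t 6.625
wrist th 91.0 parts [776.84375, 793.8125] ellipse [327.43 160.64] [47.8 70.9]
 slot px [327.74 159.1 ] wh [28.  60.4] world [ 491.  -103.2   64. ] ang 0.8052 head world [ 490.2 -104.5   64. ]
top th 49.0 parts [166.65625, 189.9375] ellipse [423.16 295.31] [23.3 29.1]
 slot px [422.9  296.18] wh [21.   4.5] world [ 487.3 -103.8   64. ] ang 1.2218 head world [ 489.1 -104.3   64. ]
[ 489.68186203 -105.06967354   58.28171062]
tick ang rough 0.160897367020229
```

View pics/c5.png

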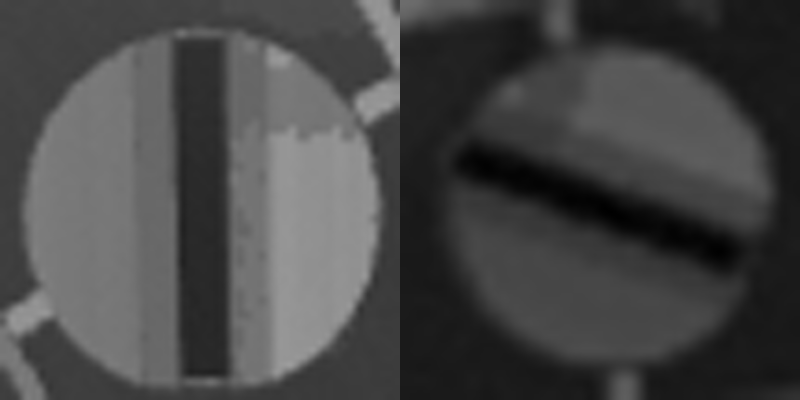

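The crop shows both views of the head. In the wrist crop the slot floor runs from (197,38) to (205,376), i.e. wrist pixels (326.6,138.1) to (327.7,183.8), with the head centred at (327.2,161.3). The ticks are visible, off to the slot's right at the top and left at the bottom.

```bash
python3 - <<'E'
from h import *
w=cap('wrist');t=cap('top')
k=54/400
f=lambda x,y:(300+x*k-.5,133+y*k-.5)
a,b=onz(w,*f(197,38),52),onz(w,*f(205,376),52); print('slot',(a+b)/2,(np.arctan2(*(a-b)[1::-1])),np.linalg.norm(a-b))
c=onz(w,*f(202,210),64); print('head',c, np.linalg.norm(onz(w,*f(24,210),64)-onz(w,*f(380,210),64)))
a,b=onz(w,*f(20,315),52),onz(w,*f(382,102),52); print('tick',(a+b)/2,np.arctan2(*(b-a)[1::-1]))
print('screw tri',tri((w,*f(202,210)),(t,408+212*30/400-.5,281+205*30/400-.5)), onz(t,408+212*30/400-.5,281+205*30/400-.5,64))
# held driver: handle top in wrist and expected
print('TCP-above', [proj(w,get_obs()['tool_pos']+[0,0,dz]) for dz in (40,-16,-88)])
go([465,-165,258],1.2)
E
```

```text
slot [ 489.1947269  -105.52545204   52.        ] 1.2361897974199823 45.41396382140161
head [ 489.58252501 -104.74856695   64.        ] 47.58406362912438
tick [ 488.91448873 -105.34554075   52.        ] 0.15967998569514066
screw tri [ 488.78828391 -105.45852861   58.06838938] [ 487.94054592 -104.77557911   64.        ]
TCP-above [array([326.49329416, 357.80563106]), array([326.25911227, 295.92340603]), array([326.09909324, 253.6386099 ])]
pos [ 467.5 -161.3  257.7] rot [ 3.1414 -0.      1.2103] dp [-0.0043 -0.001  -0.0003] rv [ 0.0001 -0.      0.0103] t 6.825
```

```bash
python3 -m pendant '{"dp":[[0,0,0],[0,0,0]],"rotation":[[0,0,0],[0,0,0]]}' ; python3 -c "
from h import *
go([489.2,-105.2,172],1.236)"
```

```text
time: 7.08
tool_pos: [467.4, -161.5, 257.7]
tcp_rot: [-3.142, -0.0, 1.21]
contact_force: [0.2, -0.2, -1.1]
grip_width: 21.7
finger_force: 30.0
pos [ 467.4 -161.5  257.7] rot [-3.1416e+00 -1.0000e-04  1.2098e+00] dp [0.0604 0.0005 0.0857] rv [-0.     -0.0001 -0.0262] t 7.075
```

```bash
python3 -m pendant '{"dp":[[0.03,0,0],[0.06,0.0005,0.02],[0.06,0.0005,0.06],[0.06,0.0005,0.08],[0.06,0.0005,0.086],[0.06,0.0005,0.086],[0.06,0.0005,0.086]],"rotation":[[0,0,-0.013],[0,0,-0.026],[0,0,-0.026],[0,0,-0.026],[0,0,-0.026],[0,0,-0.026],[0,0,-0.026]]}'
python3 - <<'E'
from h import *
cap('wrist','w5.png');s=cap('scene'); go([489.2,-105.2,140],1.236)
p=proj(s,[489,-105,75]); print(p); x,y=int(p[0]),int(p[1])
a=cv2.resize(s['pixels'][y-45:y+30,x-50:x+50],(800,600),interpolation=cv2.INTER_CUBIC); cv2.imwrite('pics/c6.png',a[:,:,::-1])
E
```

```text
time: 7.95
tool_pos: [489.7, -105.8, 172.7]
tcp_rot: [3.14, -0.0, 1.236]
contact_force: [-0.2, -0.0, -1.6]
grip_width: 21.6
finger_force: 30.0
pos [ 489.5 -105.8  172.6] rot [ 3.1398 -0.      1.2356] dp [ 0.0004 -0.0006  0.0326] rv [ 0.0018 -0.     -0.0004] t 8.05
[215.04206086 223.03804796]
```

View pics/c6.png

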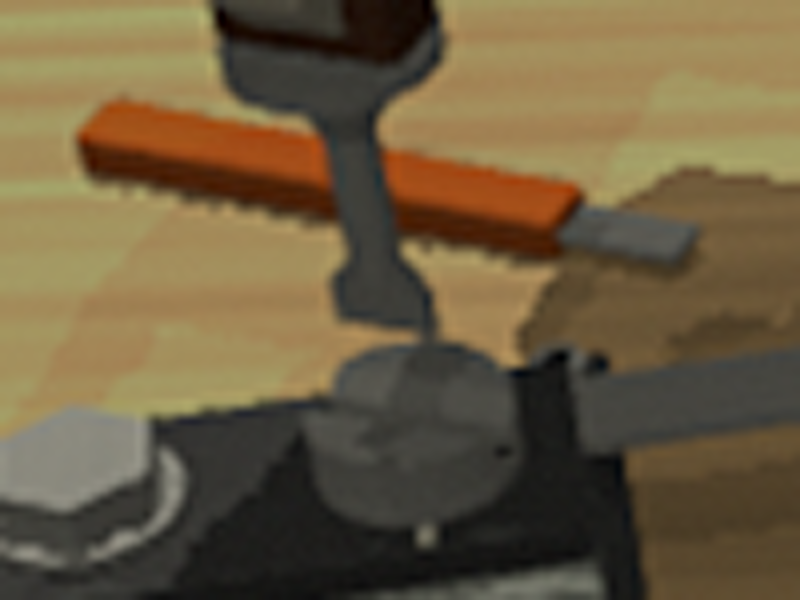

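The scene crop shows the driver hanging vertically (the lean matches the perspective), with the blade end at about (387,325) just above the slot. The blade direction agrees with the slot. Descend gently, watching the force.

```bash
python3 -c "
from h import *
s=cap('scene');print(proj(s,[489.5,-105.8,84.8]),'seen 213.4 218.6', onz(s,213.4,218.6,84.8))"
python3 -m pendant '{"dp":[[0,-0.0005,0.008],[0,-0.0005,0.015],[0,-0.0005,0.021],[0,-0.0005,0.025],[0,-0.0005,0.025]],"rotation":[[0,0,0],[0,0,0],[0,0,0],[0,0,0],[0,0,0]]}'
```

```text
[213.69313263 218.92267782] seen 213.4 218.6 [ 488.46423473 -106.46674529   84.8       ]
time: 8.72
tool_pos: [488.5, -105.3, 146.3]
tcp_rot: [-3.141, -0.0, 1.236]
contact_force: [0.7, -0.5, -1.2]
grip_width: 21.6
finger_force: 30.0
```

```bash
python3 -m pendant '{"dp":[[0,0,0.002],[0,0,0.004],[0,0,0.005],[0,0,0.005]],"rotation":[[0,0,0],[0,0,0],[0,0,0],[0,0,0]]}'; python3 -m pendant '{"dp":[[0,0,0.001],[0,0,0.002],[0,0,0.003],[0,0,0.003]],"rotation":[[0,0,0],[0,0,0],[0,0,0],[0,0,0]]}'; python3 -c "
from h import *
o=get_obs();print(o['tool_pos'],o['contact_force'],o['moment'])"
```

```text
time: 9.22
tool_pos: [488.6, -105.3, 141.7]
tcp_rot: [-3.142, -0.0, 1.236]
contact_force: [0.5, -0.2, -1.6]
grip_width: 21.9
finger_force: 30.0
time: 9.72
tool_pos: [488.7, -105.4, 139.6]
tcp_rot: [3.141, -0.0, 1.236]
contact_force: [-1.5, 1.2, 6.5]
grip_width: 21.7
finger_force: 30.0
[ 488.73464593 -105.38370055  139.61616462] [-1.48294305  1.17967238  6.47437079] [0.11858964 0.63756476 0.01300486]
```

```bash
Z='import h;o=h.get_obs();print("M",o["moment"].round(3),"yaw",o["tcp_rot"][2].round(4),o["tool_pos"].round(1),o["contact_force"].round(1))'
python3 -m pendant '{"dp":[[0,0,0],[0,0,0],[0,0,0],[0,0,0],[0,0,0],[0,0,0]],"rotation":[[0,0,0.06],[0,0,0.14],[0,0,0.22],[0,0,0.3],[0,0,0.3],[0,0,0.3]]}'; python3 -c "$Z"
python3 -m pendant '{"dp":[[0,0,0],[0,0,0],[0,0,0],[0,0,0],[0,0,0],[0,0,0],[0,0,0],[0,0,0]],"rotation":[[0,0,0.1],[0,0,0.2],[0,0,0.3],[0,0,0.4],[0,0,0.5],[0,0,0.6],[0,0,0.6],[0,0,0.6]]}'; python3 -c "$Z"
```

```text
time: 10.48
tool_pos: [489.6, -105.9, 139.7]
tcp_rot: [3.139, -0.001, 0.938]
contact_force: [0.8, -0.2, 6.5]
grip_width: 21.9
finger_force: 30.0
M [-0.336 -0.064  0.065] yaw 0.9378 [ 489.6 -105.9  139.7] [ 0.8 -0.2  6.5]
time: 11.48
tool_pos: [489.5, -105.9, 139.6]
tcp_rot: [3.14, -0.002, 0.338]
contact_force: [0.4, -0.5, 5.8]
grip_width: 21.8
finger_force: 30.0
M [-0.363  0.012  0.063] yaw 0.3379 [ 489.5 -105.9  139.6] [ 0.4 -0.5  5.8]
```

```bash
Z='import h;o=h.get_obs();print("M",o["moment"].round(3),"yaw",o["tcp_rot"][2].round(4),o["tool_pos"].round(1),o["contact_force"].round(1))'
python3 -m pendant '{"dp":[[0,0,0],[0,0,0],[0,0,0],[0,0,0]],"rotation":[[0,0,0.08],[0,0,0.16],[0,0,0.22],[0,0,0.22]]}'; python3 -c "$Z"
for i in 1; do python3 -m pendant '{"dp":[[0,0,0],[0,0,0]],"rotation":[[0,0,0.05],[0,0,0.05]]}'>/dev/null; python3 -c "$Z"; done
python3 -m pendant '{"dp":[[0,0,0],[0,0,0]],"rotation":[[0,0,0.05],[0,0,0.05]]}'>/dev/null; python3 -c "$Z"
```

```text
time: 11.98
tool_pos: [489.5, -105.9, 139.6]
tcp_rot: [3.14, -0.002, 0.117]
contact_force: [0.1, 0.4, 6.6]
grip_width: 21.9
finger_force: 30.0
M [-0.355  0.097  0.032] yaw 0.1173 [ 489.5 -105.9  139.6] [0.1 0.4 6.6]
M [-0.311  0.069  0.127] yaw 0.0674 [ 489.5 -105.9  139.6] [-0.6 -0.7  6. ]
M [-0.298  0.145  0.102] yaw 0.0175 [ 489.4 -105.9  139.6] [-0.1 -2.7  6.1]
```

```bash
Z='import h;o=h.get_obs();print("M",o["moment"].round(3),"yaw",o["tcp_rot"][2].round(4),o["tool_pos"].round(1),o["contact_force"].round(1))'
python3 -m pendant '{"dp":[[0,0,0],[0,0,0]],"rotation":[[0,0,0.04],[0,0,0.04]]}'>/dev/null; python3 -c "$Z"
python3 -m pendant '{"dp":[[0,0,0],[0,0,0]],"rotation":[[0,0,0.04],[0,0,0.04]]}'>/dev/null; python3 -c "$Z"
```

```text
M [-0.349  0.114  0.258] yaw -0.022 [ 489.5 -105.9  139.6] [ 0.2 -1.6  5.4]
M [-0.347  0.075  0.624] yaw -0.0614 [ 489.5 -105.9  139.6] [ 0.4 -0.9  6.6]
```

The moment jumped to 0.62 N m, so the screw is on its stop. Relax within the play, lift out and check.

```bash
python3 -m pendant '{"dp":[[0,0,0],[0,0,0],[0,0,0],[0,0,-0.02],[0,0,-0.05],[0,0,-0.09],[0,0,-0.12],[0,0,-0.12]],"rotation":[[0,0,-0.08],[0,0,-0.16],[0,0,-0.16],[0,0,-0.16],[0,0,-0.16],[0,0,-0.16],[0,0,-0.16],[0,0,-0.16]]}'
python3 - <<'E'
from h import *
w=cap('wrist','w7.png');t=cap('top'); go([464,-165,258],0.1)
p=proj(w,[489,-105,64]).astype(int); q=proj(t,[489,-105,64]).astype(int); print(p,q)
f=lambda d,c,r:cv2.resize(d['pixels'][max(c[1]-r,0):c[1]+r,c[0]-r:c[0]+r],(400,400),interpolation=cv2.INTER_CUBIC)
cv2.imwrite('pics/c7.png',np.hstack([f(w,p,40),f(t,q,20)])[:,:,::-1])
E
```

```text
time: 13.98
tool_pos: [489.4, -105.6, 260.3]
tcp_rot: [3.14, -0.004, 0.097]
contact_force: [-0.2, -0.1, -1.8]
grip_width: 22.1
finger_force: 30.0
pos [ 488.  -105.1  257.5] rot [-3.1406e+00  1.6000e-03  9.6700e-02] dp [-0.0297  0.0573 -0.0005] rv [-0.001   0.0016 -0.0033] t 14.075
[324 220] [423 295]
```

```bash
python3 - <<'E'
from h import *
w=cap('wrist'); g=cv2.cvtColor(w['pixels'],cv2.COLOR_RGB2GRAY).astype(int)
c=proj(w,[489.2,-105.2,64]); print(c, get_obs()['tool_pos'])
yy,xx=np.mgrid[:480,:640]; m=np.hypot(xx-c[0],yy-c[1])<17
print('pct',np.percentile(g[m],[2,10,20,30,50,80]))
for th in (45,55,65):
    k=m&(g<th); pts=np.argwhere(k)[:,::-1].astype(np.float32)
    if len(pts)<20: print(th,len(pts)); continue
    vx,vy,x,y=cv2.fitLine(pts,cv2.DIST_L2,0,.01,.01).ravel(); a=onz(w,x-8*vx,y-8*vy,52);b=onz(w,x+8*vx,y+8*vy,52);v=b-a
    print(th,len(pts),cv2.minAreaRect(pts),'slot ang',np.arctan2(v[1],v[0]),(a+b)/2)
cv2.imwrite('pics/c8.png',cv2.resize(w['pixels'][190:250,290:360],(700,600),interpolation=cv2.INTER_CUBIC)[:,:,::-1])
for v in range(198,246,3): print(v,g[v,300:350:2])
E
```

```text
[326.22458401 218.44026751] [ 487.78401056 -105.03544536  257.07350029]
pct [ 38.  40.  45.  93.  99. 118.]
45 182 ((326.5198974609375, 218.49839782714844), (33.453125, 5.263185501098633), 85.42607879638672) slot ang -2.961341718471804 [ 486.29350054 -105.82047977   52.        ]
55 202 ((326.66552734375, 218.4862060546875), (33.46732711791992, 5.8962297439575195), 85.2363510131836) slot ang -2.965468328906094 [ 486.39201138 -105.89873637   52.        ]
65 217 ((326.6206970214844, 218.4482879638672), (33.55037307739258, 6.477548122406006), 85.2363510131836) slot ang -2.9647924743130396 [ 486.40539532 -105.8818362    52.        ]
198 [ 59  59  58  59  65  58  70  86 108 124 127  56  43  41  52  94  93 100
 101  86  80  56  55  55  55]
201 [ 60  59  60  58  61  87 102 109 128 100  99  62  40  38  45  93  93  99
 104 102 102  90  66  57  58]
204 [ 59  60  60  60  94 103 104 103 102  97  97  75  39  39  44  93  93  98
 104 102 102 101 100  66  56]
207 [ 59  59  60  83 106 105 105 104 103  97  96  90  40  39  42  93  93  96
 104 103 103 101 103  98  58]
210 [ 61  59  61 108 106 105 104 104
[... 547 characters left out ...]
 120  68  38  40  50  93  94
 101 106 104 103 103 104  90]
228 [ 58  58  59  86 107 106 130 131 130 129 119 119  73  37  40  45  94  94
 100 105 105 104 103 102  57]
231 [ 59  57  58  57  89 105 131 133 132 129 120 120  93  38  39  42  94  95
 100 106 105 105 101  58  93]
234 [ 57  56  57  56  56  74 107 130 131 129 121 120  93  38  39  41  94  95
  98 107 105  90  58  88  93]
237 [ 58  57  56  56  56  65  66  85 132 130 120 120 115  80 108  93  94  94
  97  82  61  58  56  95  95]
240 [ 58  57  56  56  64  65  64  64  64  64  73  65  85  84 111 119  57  56
  57  56  56  55  92  91  91]
243 [ 57  56  56  56  64  64  64  63  57  64  65  71  84  84  91 107  99 101
  99 107 161 168 151 131 137]
```

Slot angle is now 0.176 rad against 0.16 for the ticks, equal within measuring error and confirmed by the stop torque. Now the return, in the original orientation.

```bash
python3 -c "
from h import *
go([563.2,301.4,265],2.95)"
python3 -m pendant '{"dp":[[0.005,-0.01,-0.008],[0.015,-0.035,-0.008],[0.025,-0.065,-0.008],[0.035,-0.095,-0.008],[0.045,-0.125,-0.008],[0.055,-0.155,-0.008],[0.065,-0.185,-0.008],[0.075,-0.215,-0.008]],"rotation":[[0,0,-0.15],[0,0,-0.32],[0,0,-0.49],[0,0,-0.66],[0,0,-0.83],[0,0,-1.0],[0,0,-1.17],[0,0,-1.34]]}'
python3 -c "
from h import *
go([563.2,301.4,265],2.95)"
```

```text
pos [ 487.8 -105.   257.1] rot [-3.1401e+00  2.7000e-03  9.6400e-02] dp [ 0.1142 -0.3973 -0.0076] rv [-4.2000e-03 -1.6000e-03 -2.8536e+00] t 14.125
time: 15.12
tool_pos: [542.2, 116.8, 264.7]
tcp_rot: [-3.138, 0.001, 1.442]
contact_force: [1.0, 0.6, -2.2]
grip_width: 22.1
finger_force: 30.0
pos [542.2 116.8 264.7] rot [-3.1382e+00  7.0000e-04  1.4419e+00] dp [ 0.1858 -0.0029 -0.0004] rv [-0.0032 -0.0021 -1.5081] t 15.125
```

```bash
python3 -m pendant '{"dp":[[0.025,0,0],[0.05,0,0],[0.075,0,0],[0.1,-0.001,0],[0.125,-0.002,0],[0.15,-0.002,0],[0.17,-0.003,0],[0.18,-0.003,0]],"rotation":[[0,0,-0.17],[0,0,-0.34],[0,0,-0.51],[0,0,-0.68],[0,0,-0.85],[0,0,-1.02],[0,0,-1.19],[0,0,-1.36]]}'
python3 -m pendant '{"dp":[[0,0,0],[0,0,0],[0,0,0],[0,0,0],[0,0,0],[0,0,0]],"rotation":[[0,0,-0.14],[0,0,-0.14],[0,0,-0.14],[0,0,-0.14],[0,0,-0.14],[0,0,-0.14]]}'
python3 -c "
from h import *
go([563.2,301.4,180],2.95)"
```

```text
time: 16.12
tool_pos: [563.2, 295.5, 264.2]
tcp_rot: [-3.139, -0.003, 2.803]
contact_force: [-0.2, -0.4, -1.6]
grip_width: 22.1
finger_force: 30.0
time: 16.88
tool_pos: [564.0, 294.5, 266.8]
tcp_rot: [3.141, 0.0, 2.935]
contact_force: [0.9, -0.3, -1.3]
grip_width: 22.1
finger_force: 30.0
pos [564.  294.5 266.8] rot [3.1414e+00 2.0000e-04 2.9353e+00] dp [0.0022 0.0066 0.0868] rv [ 0.0002  0.0002 -0.0147] t 16.875
```

```bash
python3 -m pendant '{"dp":[[0.002,0.0066,0],[0.002,0.0066,0],[0.002,0.0066,0.03],[0.002,0.0066,0.06],[0.002,0.0066,0.07],[0.002,0.0066,0.07],[0.002,0.0066,0.07],[0.002,0.0066,0.07]],"rotation":[[0,0,-0.0147],[0,0,-0.0147],[0,0,-0.0147],[0,0,-0.0147],[0,0,-0.0147],[0,0,-0.0147],[0,0,-0.0147],[0,0,-0.0147]]}'
python3 -c "
from h import *
go([563.2,301.4,106],2.95)"
```

```text
time: 17.88
tool_pos: [563.8, 301.7, 198.0]
tcp_rot: [3.14, 0.002, 2.951]
contact_force: [-0.4, 0.3, -1.0]
grip_width: 21.6
finger_force: 30.0
pos [563.8 301.7 198. ] rot [3.1403e+00 1.9000e-03 2.9506e+00] dp [ 0.0008 -0.0005  0.092 ] rv [0.0013 0.0019 0.0006] t 17.875
```

Lower in stages: first the blade and shaft into the hole, then the cone.

```bash
python3 -m pendant '{"dp":[[0.0008,-0.0005,0.015],[0.0008,-0.0005,0.03],[0.0008,-0.0005,0.045],[0.0008,-0.0005,0.06],[0.0008,-0.0005,0.065],[0.0008,-0.0005,0.065]],"rotation":[[0,0,0],[0,0,0],[0,0,0],[0,0,0],[0,0,0],[0,0,0]]}'
python3 -c "
from h import *
go([563.2,301.4,107],2.95)"
```

```text
time: 18.62
tool_pos: [562.4, 301.1, 131.3]
tcp_rot: [-3.141, -0.0, 2.951]
contact_force: [-0.0, 0.6, -1.2]
grip_width: 21.8
finger_force: 30.0
pos [562.4 301.1 131.3] rot [-3.1413e+00 -5.0000e-04  2.9505e+00] dp [-0.0007  0.0005  0.0243] rv [-0.0003 -0.0005  0.0005] t 18.625
```

```bash
python3 -m pendant '{"dp":[[0,0,0.008],[0,0,0.016],[0,0,0.022],[0,0,0.0245],[0,0,0.0245],[0,0,0.0245]],"rotation":[[0,0,0],[0,0,0],[0,0,0],[0,0,0],[0,0,0],[0,0,0]]}'
```

```text
time: 19.38
tool_pos: [562.7, 301.2, 107.5]
tcp_rot: [3.141, 0.0, 2.951]
contact_force: [0.2, 0.0, -0.5]
grip_width: 21.5
finger_force: 30.0
```

```bash
python3 -m pendant '{"dp":[[0,0,0.001],[0,0,0.002],[0,0,0.002],[0,0,0.002]],"rotation":[[0,0,0],[0,0,0],[0,0,0],[0,0,0]]}'
```

```text
time: 19.88
tool_pos: [562.6, 301.2, 105.8]
tcp_rot: [3.141, 0.001, 2.951]
contact_force: [-1.3, -0.5, 4.9]
grip_width: 22.2
finger_force: 30.0
```

Seated (about 6 N of contact, same height as at pick-up). Open and withdraw.

```bash
python3 -m pendant '{"dp":[[0,0,0],[0,0,0],[0,0,0],[0,0,0],[0,0,0],[0,0,0]],"rotation":[[0,0,0],[0,0,0],[0,0,0],[0,0,0],[0,0,0],[0,0,0]]}' 0.056
python3 -m pendant '{"dp":[[0,0,-0.02],[0,0,-0.06],[0,0,-0.11],[0,0,-0.16],[0,0,-0.185],[0,0,-0.185],[0,0,-0.185]],"rotation":[[0,0,0],[0,0,0],[0,0,0],[0,0,0],[0,0,0],[0,0,0],[0,0,0]]}'
python3 - <<'E'
from h import *
w=cap('wrist');s=cap('scene')
a=cv2.resize(w['pixels'][160:290,100:400],(800,347)); b=cv2.resize(s['pixels'][185:290,300:500],(480,252))
c=cv2.resize(s['pixels'][205:270,180:260],(320,252)); cv2.imwrite('pics/fin.png',np.vstack([a,np.hstack([b,c])])[:,:,::-1])
E
```

```text
time: 20.62
tool_pos: [562.5, 301.1, 105.2]
tcp_rot: [3.141, 0.0, 2.95]
contact_force: [-0.2, -0.0, 0.2]
grip_width: 55.9
finger_force: 0.0
time: 21.5
tool_pos: [561.9, 300.9, 288.5]
tcp_rot: [-3.14, -0.002, 2.95]
contact_force: [-0.2, 0.4, 0.7]
grip_width: 55.8
finger_force: 0.0
```

View pics/fin.png

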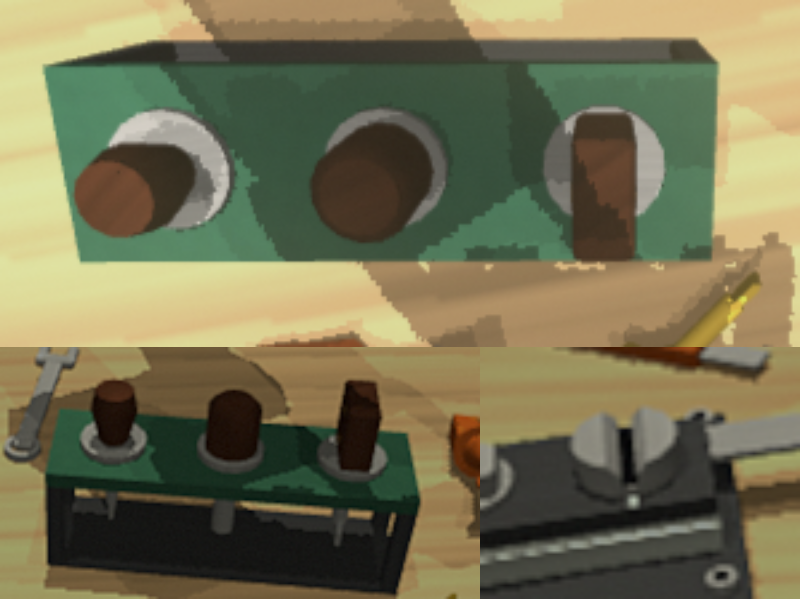

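The final picture shows the driver upright in its original right-hand hole, collar flat on the stand at (605,165). The screw's slot at (630,455) lines up with the white tick at (632,500). Handing in.

```bash
python3 -c "
from plant import workorder; print(workorder.close_job())"
```

```text
the job is handed in; nothing more can be done
None
```

The lock screw is turned fully home against its stop with its slot in line with the ticks, the driver hangs upright in its original hole, and the job was handed in at about 21.6 s; no verdict was returned.

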